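# Pin a shim pack to a slotted fixture rail

## Robot

A 6-joint arm with a two-finger parallel gripper is mounted at the origin on a cart in front of the work surface, level with it; the furniture and walls round the work are solid. World frame = base frame: x ahead of the robot, y to its left, z up, the work surface at z = 0. Lengths are in m, angles in rad, forces in N, time in s.
With the tool pointing down it reaches from about 0.3 to 0.775 m from the base axis. Payload 14.6 kg.
Tool frame: the origin (TCP) lies on the centre line of the jaws, within the pads' length; the fingertips stand 8 mm ahead of it and the grasp point (between the pads) lies 11 mm behind it (r.tips_ahead is the distance from the TCP to the fingertips, in m); z points along the fingers, y is the line along which they close (so a half turn about z gives the same grasp; the last joint's range is limited). The gripper opens to 94 mm and grips with 3 to 60 N. Pads are 16 mm wide; open, the fingers measure 119 mm over their backs; the gripper's body (75 mm by 177 mm) begins 78 mm behind the grasp point.
Start: joints at [1.26, 0.3, 1.521, -0, 1.321, -0.067], TCP at [0.133, 0.534, 0.213] pointing down, gripper open.
Joint ranges: [-3.03, 3.03], [-0.79, 2.21], [0.23, 2.52], [-1.04, 4.18], [0, 3.07], [-2.55, 2.55]. Speed limits (rad/s): [2.22, 2.22, 2.57, 3.14, 3.14, 3.14].

## Interface

Orientations are given as a rotation vector (axis times angle).
In Python, from cell import r gives the robot as it stands. The module is installed in compiled form; this text tells all that it offers.
- The arm moves only by the tool drive_tool, never from a script. Its argument "deltas" is text: rows parted by semicolons, each of 7 numbers parted by spaces: the shift along the tool's x, y, z in cm, then the turn, a rotation vector about the tool's x, y, z in degrees, then the gripper command: -1 is shut, 1 is fully open, values between are in proportion. In form: dx dy dz ax ay az gripper; .... A call has 1 to 20 rows; each row is the pose to reach, as a shift and turn from the pose commanded when the call began, along the tool's axes at that moment; what a row does not reach only later rows make up. A row lasts 1/10 s, in which the tool goes at most 50 mm and 8.59 degrees, less where a joint would pass 70% of its speed; a pose out of reach is approached as far as the arm can. A call with a gripper value outside its range is refused whole. The fingers move at their own pace and stop on an object; the grip force is fixed at half the most. Time passes only in rows, so rows that repeat a pose let the fingers close. It gives the time, the measured TCP pose, the force, the opening and the grip force at its end, in the units of the state.
- r.observe(): the state, without advancing time (a new reading comes with each control period).
- r.capture(name): name is "scene" or "top" or "wrist"; returns a dict with "img" (480x640x3 uint8, red, green, blue), "vfov" (degrees; the focal length in pixels is half the picture's height over the tangent of half this angle, whatever the lens; pixels are square), "cx", "cy" (the principal point, pixels), "camera_from_world" (4x4, takes a point from world to camera coordinates). Camera axes: x right, y down, z forward; pixel columns grow to the right and rows downward; lengths in m; the calibration is good to about 2 mm. A picture is of the moment at which its call begins. There is no depth.
- r.job_done(): hands the job in; it is judged then, once.
The state is a dict: "time": time; "joints": joint angles; "qvel": joint speeds; "effort": joint torques, N m; "eef_pos": TCP position; "tool_rot": TCP orientation; "wrist_force": force on the tool from outside, world axes, zero at the start; "wrist_torque": the same for the moment, N m; "finger_gap": opening from 0.0 (shut) to 1.0 (fully open); "grasp_force": force on a finger pad.
Only numpy, scipy, OpenCV 4.12 (cv2) and the standard library are available. Lean on these libraries where they do the work, as an engineer would, in place of code of your own. Each camera call takes 0.05 s, during which the arm holds its last target. There are 200 camera calls.

## Task

Bring the three stacked shim plates on the fixture rail into line so that their holes agree, then take the headed steel pin out of its wooden stand and pass it through all three plates and on into the hole of the sliding nut hidden under the slot, feeling along the slot for that hole with a light touch, never more than about two kilos of push. Leave the pin let go, upright, with its collar down on the top plate and the plates flat in the rail, and the other things on the bench where they were.

Things in the scene. Friction and masses are not known exactly. Their poses are not given: they have to be found in the camera images.
- rail: Fixed dark steel fixture rail, foot 170 x 84 mm, 59 mm high. Origin: centre of its underside, on the worktop; x along the rail, y across, z up. Its deck, 40 mm above the origin, is a channel 51.6 mm wide (y), 160 mm long, between two side guides 8 mm thick whose tops are 59 mm above the origin; the channel is open at both ends.
- rail_slot (a point): On the rail, 40 mm above its origin, level with the deck: middle of a slot cut through the deck, 16 mm wide, running along x from -32 to +32 mm. Under the slot, unseen, lies the nut.
- nut_middle (a point): On the rail, 33.5 mm above its origin: height of the nut's flat top, middle of its travel. The nut is an 100 mm steel bar with one 14 mm through hole on the slot's centre line; the hole stands anywhere from -20 to +20 mm along x from here (not measured), held by about 10 N friction. The bar is sprung: from 4 N it yields downward, 5 mm at 9 N, then it is solid. Free room below the hole.
- plate_a: Lowest of three alike loose steel shim plates, 56 mm (x, along the rail) x 50 mm (y) x 7 mm, 0.13 kg, a 14 mm hole through the centre. Origin: centre of its underside. They lie on one another on the deck, undersides 40, 47 and 54 mm above the rail's origin, out of line along the rail by up to 12 mm, which way varies; they slide along the channel with 0.8 mm play each side.
- plate_b: Shim plate as plate_a; the middle one of the stack.
- plate_c: Shim plate as plate_a; the top one of the stack.
- pin: Turned steel pin, 0.17 kg, z along its axis, head up. Origin: the tip. From the tip: a 10 mm cone growing from 6 to 12 mm diameter, a 12 mm shaft up to 45 mm, a 26 mm collar from 45 to 49 mm, a round head of 20 mm diameter from 49 to 81 mm. Home: collar on the top plate, 61 mm above the rail's origin, tip 16 mm above it. Tip on the nut beside its hole: collar about 17 mm above the top plate.
- pin_collar (a point): Centre of the collar's underside, on the pin's axis, 45 mm above the tip.
- pin_head (a point): Middle of the pin's head, 66 mm above the tip: the place to grip.
- pin_stand: Fixed wooden block 56 x 56 x 52 mm with a 15 mm hole in its middle in which the pin stands upright, its collar lying on the block's top. Origin: centre of its underside, on the worktop.
- block: Bystander: squared steel block 40 x 50 x 30 mm. Origin: centre of its underside.
- bush: Bystander: brass flanged bush, 38 mm diameter, 34 mm high. Origin: centre of its underside.
- tin: Bystander: round open tin 80 mm diameter, 33 mm high, with nuts in it. Origin: centre of its underside.
- tape: Bystander: tape measure 62 x 73 x 31 mm. Origin: centre of its underside.
Mind the look-alikes: they are no part of the job. What is meant by the pin is not orange, and is the smaller of those in its own colour.

How it is judged:
By the outcome, as a careful person would: the job done as asked, in the order asked, and still so for the second after the job is handed in, with the robot touching nothing.
It also fails if it takes over 72 s, if anything falls off the work surface, if the arm or the gripper's body presses on something with over 40 N, if the wrist force passes 120 N, or if a joint passes its speed limit or range.

## Working session

There is one attempt and no reset: what is moved stays moved. The work goes in short steps, Python scripts to look and compute and a tool call to move; the robot and the scene stay as the last step left them, time stands still between calls to the robot, and variables do not carry over. Pictures are saved under pics/ and viewed, at most 10 in all, crops included, and the job is handed in when it is done.

Besides the shell and the picture viewer there is one more tool, called after "Call:" in YAML: its name, and indented under it one key for each argument. drive_tool: Moves the arm, as the interface text tells. Its arguments: {"type":"object","properties":{"deltas":{"type":"string"}},"required":["deltas"]}

```bash
mkdir -p pics; cat > h.py <<'E'
import numpy as np, cv2
from cell import r
def cap(n,f):
    c=r.capture(n); cv2.imwrite('pics/'+f,cv2.cvtColor(c['img'],cv2.COLOR_RGB2BGR))
    np.savez('pics/'+f+'.npz',**{k:np.array(v) for k,v in c.items()}); return c
def load(f): return dict(np.load('pics/'+f+'.npz'))
def foc(c): return 240/np.tan(np.radians(float(c['vfov']))/2)
def px2w(c,u,v,z):
    T=c['camera_from_world'];f=foc(c);d=np.array([(u-c['cx'])/f,(v-c['cy'])/f,1.])
    R=T[:3,:3];o=-R.T@T[:3,3];d=R.T@d;return o+d*(z-o[2])/d[2]
def w2px(c,p):
    T=c['camera_from_world'];q=T[:3,:3]@np.array(p)+T[:3,3];f=foc(c);return f*q[0]/q[2]+c['cx'],f*q[1]/q[2]+c['cy']
E
python3 - <<'E'
from h import *
for n in('scene','top','wrist'):
    c=cap(n,n+'0.png');T=c['camera_from_world'];print(n,c['vfov'],c['cx'],c['cy'],-T[:3,:3].T@T[:3,3])
a=cv2.imread('pics/top0.png');cv2.imwrite('pics/top0v.png',a)
s=r.observe();print(s)
E
```

```text
scene 52.153409818556646 321.2103260647446 243.88891008731747 [-0.24154233 -0.45518869  0.66303775]
top 44.173511410675914 320.5611271720817 235.11286975382674 [0.33771514 0.0703783  1.51863482]
wrist 69.49290248044075 322.0559623459083 236.75013978090965 [0.05904161 0.55203587 0.38395848]
{'time': 0.15, 'joints': array([ 1.26038963e+00,  3.00363270e-01,  1.52142974e+00,  3.62238354e-06,
        1.32068065e+00, -6.66035290e-02]), 'qvel': array([-0.00086964, -0.00152145, -0.00208699,  0.00049866, -0.00069139,
       -0.00111816]), 'effort': array([-2.50943136e-03, -5.31964052e+01, -3.52814698e+01,  7.06602889e-02,
        2.37284414e-02, -6.70069312e-05]), 'eef_pos': array([0.13271434, 0.53355686, 0.21300949]), 'tool_rot': array([-3.81998215e-01, -3.11811177e+00,  1.35826684e-03]), 'wrist_force': array([-0.99512793,  0.10908735,  0.32764768]), 'wrist_torque': array([-0.02337013, -0.03321148,  0.00560162]), 'grasp_force': 0.0, 'finger_gap': 0.9969705025955873}
```

View pics/top0.png

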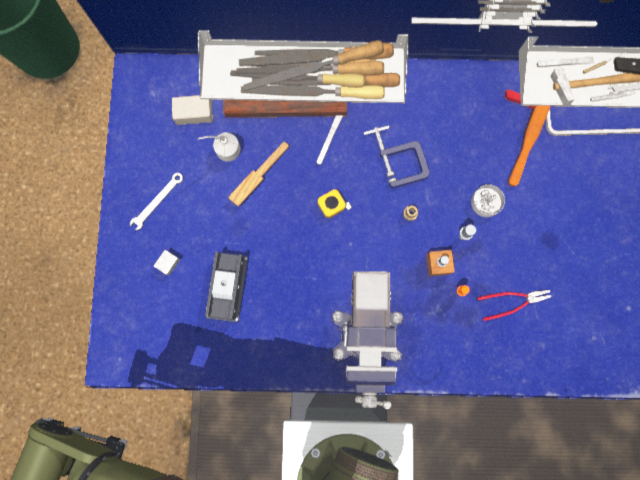

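View pics/scene0.png

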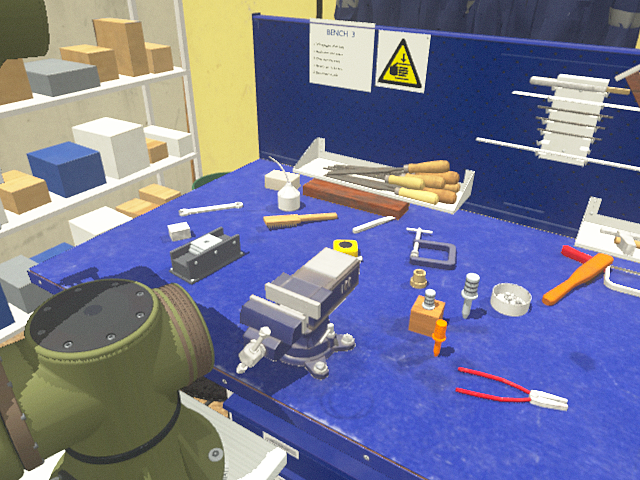

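The top view shows three candidates. The steel pin in the orange-brown wooden stand is at (442,260), a larger steel pin stands loose at (468,231), and an orange one is at (463,291). The pin in the stand fits: it is steel, smaller and in the stand. The rail with its plates is at (227,285). I'll confirm both in one enlarged crop.

```bash
python3 - <<'E'
from h import *
t=cv2.imread('pics/top0.png');s=cv2.imread('pics/scene0.png')
a=cv2.resize(t[240:330,195:261],None,fx=6,fy=6,interpolation=cv2.INTER_CUBIC)[:540,:396]
b=cv2.resize(s[265:365,400:490],(396,440),interpolation=cv2.INTER_CUBIC)
b=cv2.copyMakeBorder(b,0,100,0,0,cv2.BORDER_CONSTANT)
cv2.imwrite('pics/crop1.png',np.hstack([a,b]))
c=load('top0.png')
for p in [(442,260,.084),(227,285,.05),(468,231,.1),(370,320,.1),(345,460,0)]: print(p,px2w(c,*p))
E
```

```text
(442, 260, 0.084) [ 0.54484128 -0.22086067  0.084     ]
(227, 285, 0.05) [0.47559163 0.3075603  0.05      ]
(468, 231, 0.1) [ 0.61534153 -0.28215558  0.1       ]
(370, 320, 0.1) [ 0.39498574 -0.04440101  0.1       ]
(345, 460, 0) [0.05924874 0.00631784 0.        ]
```

View pics/crop1.png

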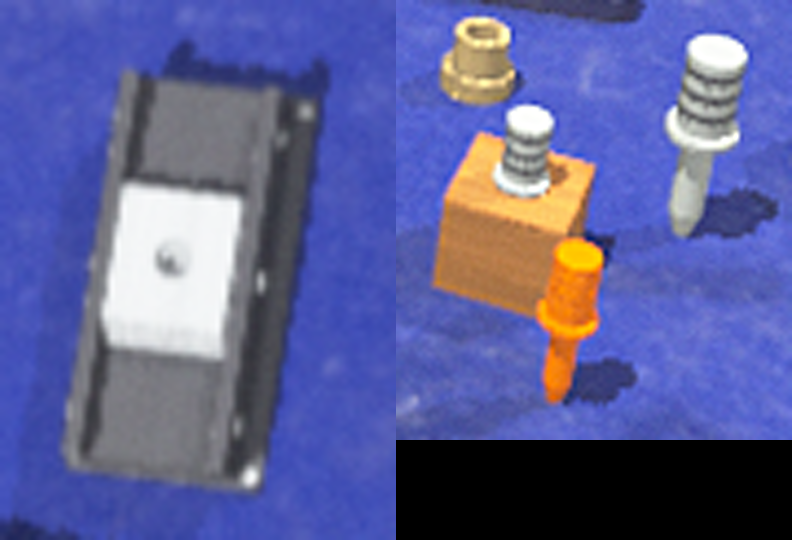

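The crop confirms it: the pin in the stand is steel and clearly smaller than the loose steel one, and the orange one is excluded. The rail tilts about -8° from world x, and only the top plate's hole is visible at crop (172,258). I'll move above the rail for a near look.

```bash
cat >> h.py <<'E'
from scipy.spatial.transform import Rotation as Ro
def go(pos,yaw):
    "deltas (cm, deg) to TCP pos, tool down, tool y at world yaw deg"
    s=r.observe();R=Ro.from_rotvec(s['tool_rot']);y=np.radians(yaw)
    ty=np.array([np.cos(y),np.sin(y),0]);z=np.array([0,0,-1.]);G=Ro.from_matrix(np.c_[np.cross(ty,z),ty,z])
    print('d',np.round(R.inv().apply(np.array(pos)-s['eef_pos'])*100,2),np.round(np.degrees((R.inv()*G).as_rotvec()),2))
E
python3 -c "
from h import *
go([.476,.308,.2],-8.4)"
```

```text
d [-38.76 -13.6    1.31] [-4.000e-02  3.000e-02  8.443e+01]
```

Call:
drive_tool:
  deltas: "-38.8 -13.6 1.3 0 0 84.4 1;-38.8 -13.6 1.3 0 0 84.4 1;-38.8 -13.6 1.3 0 0 84.4 1;-38.8 -13.6 1.3 0 0 84.4 1;-38.8 -13.6 1.3 0 0 84.4 1;-38.8 -13.6 1.3 0 0 84.4 1;-38.8 -13.6 1.3 0 0 84.4 1;-38.8 -13.6 1.3 0 0 84.4 1;-38.8 -13.6 1.3 0 0 84.4 1;-38.8 -13.6 1.3 0 0 84.4 1;-38.8 -13.6 1.3 0 0 84.4 1;-38.8 -13.6 1.3 0 0 84.4 1;-38.8 -13.6 1.3 0 0 84.4 1;-38.8 -13.6 1.3 0 0 84.4 1;-38.8 -13.6 1.3 0 0 84.4 1;-38.8 -13.6 1.3 0 0 84.4 1"

```text
time: 1.75
eef_pos: [0.4764, 0.3082, 0.2005]
tool_rot: [2.377, 2.054, 0.0]
wrist_force: [-0.6, 0.7, -0.4]
finger_gap: 1.0
grasp_force: 0.0
```

```bash
python3 - <<'E'
from h import *
c=cap('wrist','w1.png');s=r.observe();print(s['eef_pos'],s['tool_rot'],s['wrist_force'],s['time'])
E
```

```text
[0.4763923  0.30817052 0.20048092] [2.37695541e+00 2.05415591e+00 8.54274120e-05] [-0.36733795 -0.50466545  0.31826773] 1.8
```

View pics/w1.png

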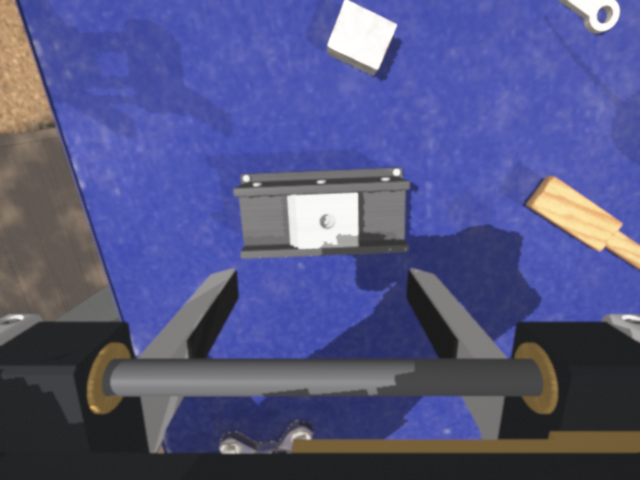

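The near view shows the rail at (235-410, 170-257), plates at (287-359, 192-248), top hole at (327,221). I'll enlarge it for corners.

```bash
python3 - <<'E'
from h import *
t=cv2.imread('pics/w1.png')
cv2.imwrite('pics/w1c.png',cv2.resize(t[160:270,225:420],None,fx=4,fy=4,interpolation=cv2.INTER_CUBIC))
E
```

```text
(no output)
```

View pics/w1c.png

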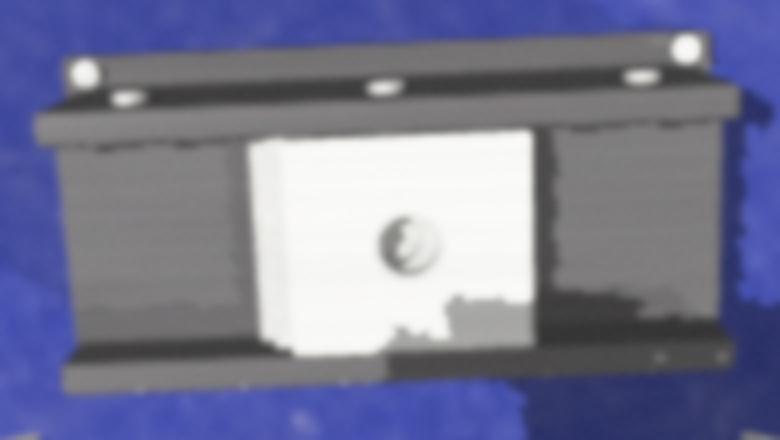

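```bash
python3 - <<'E'
from h import *
c=load('w1.png')
P=lambda u,v,z:px2w(c,225+u/4,160+v/4,z)
k=[P(37,115,.059),P(740,85,.059),P(733,367,.059),P(65,392,.059)]
m=sum(k)/4;print(np.round(k,4),m)
for a,b in((0,1),(3,2)): d=k[b]-k[a];print(np.linalg.norm(d),np.degrees(np.arctan2(d[1],d[0])))
h=P(409,245,.061);yaw=-8.4;d=np.array([np.cos(np.radians(yaw)),np.sin(np.radians(yaw)),0]);n=np.array([-d[1],d[0],0])
print('hole',h,(h-m)@d,(h-m)@n)
for q in [(283,145,.061),(295,352,.061),(533,132,.061),(535,346,.061),(248,145,.047),(260,343,.04)]:print(q,(P(*q)-m)@d,(P(*q)-m)@n)
c=load('top0.png');Q=lambda u,v,z:px2w(c,195+u/6,240+v/6,z)
print('top hole',Q(172,258,.061))
go([m[0],m[1],.13],yaw)
E
```

```text
[[0.4028 0.3554 0.059 ]
 [0.5602 0.3392 0.059 ]
 [0.5533 0.2732 0.059 ]
 [0.3956 0.29   0.059 ]] [0.47797508 0.31442699 0.059     ]
0.15818363847039357 -5.881394636837174
0.15859891255398478 -6.059135291225683
hole [0.48162745 0.31399784 0.061     ] 0.00367587673368474 0.0001090026825232046
(283, 145, 0.061) -0.024832968077957294 0.023122784112729836
(295, 352, 0.061) -0.02291484256113662 -0.0256089849485403
(533, 132, 0.061) 0.03140025895116394 0.026140640856344176
(535, 346, 0.061) 0.03331255608910434 -0.02405386288609844
(248, 145, 0.047) -0.0341425560269722 0.021028485225650376
(260, 343, 0.04) -0.033097056091084175 -0.029690814134040625
top hole [0.47932314 0.31426169 0.061     ]
d [0.64 0.07 7.05] [ 0.   -0.    0.07]
```

```bash
python3 - <<'E'
from h import *
go([.4783,.3143,.052],-6.0)
E
```

```text
d [ 0.63  0.1  14.85] [ 0.   -0.   -2.33]
```

Call:
drive_tool:
  deltas: "0.6 0.1 4 0 0 -2.3 1;0.6 0.1 8 0 0 -2.3 1;0.6 0.1 10 0 0 -2.3 1;0.6 0.1 11 0 0 -2.3 1;0.6 0.1 12 0 0 -2.3 1;0.6 0.1 13 0 0 -2.3 1;0.6 0.1 13.5 0 0 -2.3 1;0.6 0.1 14 0 0 -2.3 1;0.6 0.1 14.5 0 0 -2.3 1;0.6 0.1 14.8 0 0 -2.3 1;0.6 0.1 14.8 0 0 -2.3 1"

```text
time: 2.9
eef_pos: [0.4783, 0.3138, 0.0522]
tool_rot: [-2.336, -2.101, 0.001]
wrist_force: [-0.3, -0.6, -0.1]
finger_gap: 1.0
grasp_force: 0.0
```

Call:
drive_tool:
  deltas: "0 0 0 0 0 0 0.6;0 0 0 0 0 0 0.5;0 0 0 0 0 0 0.4;0 0 0 0 0 0 0.3;0 0 0 0 0 0 0.25;0 0 0 0 0 0 0.2;0 0 0 0 0 0 0.17;0 0 0 0 0 0 0.14;0 0 0 0 0 0 0.1;0 0 0 0 0 0 0.1;0 0 0 0 0 0 0.1"

```text
time: 4.0
eef_pos: [0.4783, 0.3139, 0.0525]
tool_rot: [-2.336, -2.101, 0.0]
wrist_force: [-4.7, 0.3, 4.7]
finger_gap: 0.595
grasp_force: 30.0
```

Call:
drive_tool:
  deltas: "0 -0.2 0 0 0 0 0.1;0 -0.5 0 0 0 0 0.1;0 -0.8 0 0 0 0 0.1;0 -1.1 0 0 0 0 0.1;0 -1.4 0 0 0 0 0.1;0 -1.7 0 0 0 0 0.1;0 -2 0 0 0 0 0.1;0 -2.2 0 0 0 0 0.1;0 -2.2 0 0 0 0 0.1"

```text
time: 4.9
eef_pos: [0.4561, 0.3163, 0.0525]
tool_rot: [-2.336, -2.101, 0.001]
wrist_force: [-0.4, 0.2, 4.2]
finger_gap: 0.592
grasp_force: 30.0
```

Call:
drive_tool:
  deltas: "0 0 0 0 0 0 0.3;0 0 0 0 0 0 0.4;0 0 0 0 0 0 0.5;0 0 0 0 0 0 0.5;0 0 -1 0 0 0 0.5;0 0 -3 0 0 0 0.5;0 0 -7 0 0 0 0.5;0 0 -12 0 0 0 0.5;0 0 -14.7 0 0 0 0.5;0 0 -14.7 0 0 0 0.5;0 0 -14.7 0 0 0 0.5"

```text
time: 6.0
eef_pos: [0.4563, 0.3162, 0.1997]
tool_rot: [2.336, 2.101, 0.001]
wrist_force: [-0.4, -0.3, -1.4]
finger_gap: 0.749
grasp_force: 0.0
```

```bash
python3 - <<'E'
from h import *
c=cap('wrist','w2.png');s=r.observe();print(s['eef_pos'],s['wrist_force'],s['time'])
t=cv2.imread('pics/w2.png')
cv2.imwrite('pics/w2c.png',cv2.resize(t[160:270,225:420],None,fx=4,fy=4,interpolation=cv2.INTER_CUBIC))
E
```

```text
[0.45604266 0.31597659 0.19869978] [ 1.21467442  0.18147669 -0.74280738] 6.05
```

View pics/w2c.png

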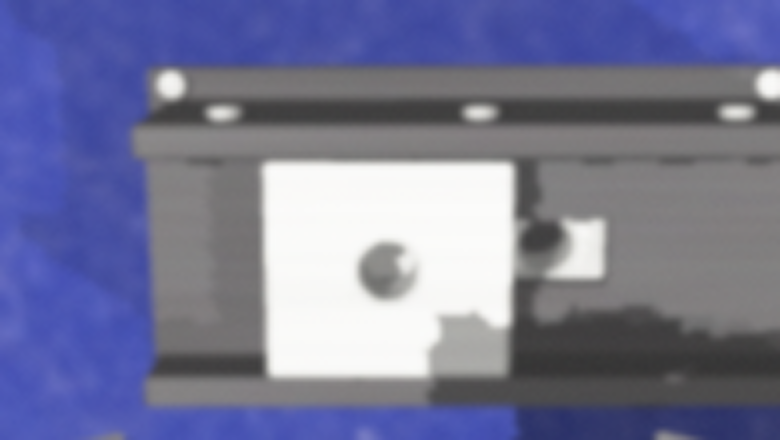

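The plates are now in line: a single clean stack with its hole at crop (388,270). The uncovered end of the slot also shows the nut's hole at about (543,247), with the slot end at 603. I'll compute both positions plus the pin approach.

```bash
python3 - <<'E'
from h import *
c=load('w2.png');P=lambda u,v,z:px2w(c,225+u/4,160+v/4,z)
d=np.array([np.cos(np.radians(-6)),np.sin(np.radians(-6)),0]);n=np.array([-d[1],d[0],0])
h=P(388,270,.061);t=P(543,247,.0335);e=P(604,248,.04)
print(h,t,e,'nut-hole along',(t-h)@d,(t-h)@n,'slotend-nut',(e-t)@d)
print('plate c centre', sum(P(*q,.061) for q in((263,161),(513,161),(511,377),(268,377)))/4)
c=load('top0.png');print('stand pin top view',px2w(c,443.5,259.5,.088))
s=load('scene0.png')
# head top centre in scene crop1 (530,115)->
print('scene',px2w(s,400+(530-396)*90/396,265+115/4.4,.088))
go([.545,-.221,.30],-6)
E
```

```text
[0.45604381 0.31700873 0.061     ] [0.49441992 0.31218571 0.0335    ] [0.50865863 0.31188454 0.04      ] nut-hole along 0.038670024912530014 -0.0007852106741376944 slotend-nut 0.014192190622394376
plate c centre [0.45618801 0.31669378 0.061     ]
stand pin top view [ 0.5455735  -0.22372634  0.088     ]
scene [ 0.54921604 -0.22708437  0.088     ]
d [-52.46  14.51 -10.11] [-0.06  0.04 -0.07]
```

Call:
drive_tool:
  deltas: "0 0 5 0 0 0 0.5;0 0 10 0 0 0 0.5;0 0 12.5 0 0 0 0.5;0 0 14 0 0 0 0.5;0 0 14.7 0 0 0 0.5;0 0 14.7 0 0 0 0.3;0 0 14.7 0 0 0 0.2;0 0 14.7 0 0 0 0.1;0 0 14.7 0 0 0 0.1;0 0.3 14.7 0 0 0 0.1;0 0.7 14.7 0 0 0 0.1;0 1.1 14.7 0 0 0 0.1;0 1.5 14.7 0 0 0 0.1;0 1.9 14.7 0 0 0 0.1;0 2.3 14.7 0 0 0 0.1;0 2.7 14.7 0 0 0 0.1;0 3 14.7 0 0 0 0.1;0 3 14.7 0 0 0 0.1;0 3 14.7 0 0 0 0.1"

```text
time: 7.95
eef_pos: [0.4868, 0.3132, 0.0531]
tool_rot: [2.336, 2.1, 0.002]
wrist_force: [0.2, 0.6, 4.6]
finger_gap: 0.597
grasp_force: 30.0
```

Call:
drive_tool:
  deltas: "0 0 0 0 0 0 0.2;0 0 0 0 0 0 0.3;0 0 0 0 0 0 0.4;0 0 0 0 0 0 0.5;0 0 0 0 0 0 0.5;0 0 -1 0 0 0 0.5;0 0 -3 0 0 0 0.5;0 0 -7 0 0 0 0.5;0 0 -12 0 0 0 0.5;0 0 -15 0 0 0 0.5;0 0 -15 0 0 0 0.5;0 0 -15 0 0 0 0.5"

```text
time: 9.15
eef_pos: [0.4862, 0.313, 0.203]
tool_rot: [2.336, 2.101, 0.001]
wrist_force: [0.5, 0.3, -0.3]
finger_gap: 0.75
grasp_force: 0.0
```

```bash
python3 - <<'E'
from h import *
c=cap('wrist','w3.png');s=r.observe();print(s['eef_pos'],s['joints'],s['time'])
t=cv2.cvtColor(c['img'],cv2.COLOR_RGB2GRAY)[160:270,225:420]
# white plate area centroid
m=(t>190).astype(np.uint8);k,l,st,ce=cv2.connectedComponentsWithStats(m);i=1+np.argmax(st[1:,4]);print(st[i],ce[i])
cv2.imwrite('pics/w3c.png',cv2.resize(t,None,fx=4,fy=4,interpolation=cv2.INTER_CUBIC))
go([.547,-.2235,.28],-6)
E
```

```text
[0.48591586 0.31285175 0.20183805] [ 5.08678210e-01  3.71837488e-01  1.45273029e+00 -4.34071551e-05
  1.31802834e+00  6.14563219e-01] 9.2
[  58   40   71   53 2950] [94.55491525 64.01762712]
d [-52.69  11.74  -7.79] [-0.05  0.04 -0.07]
```

View pics/w3c.png

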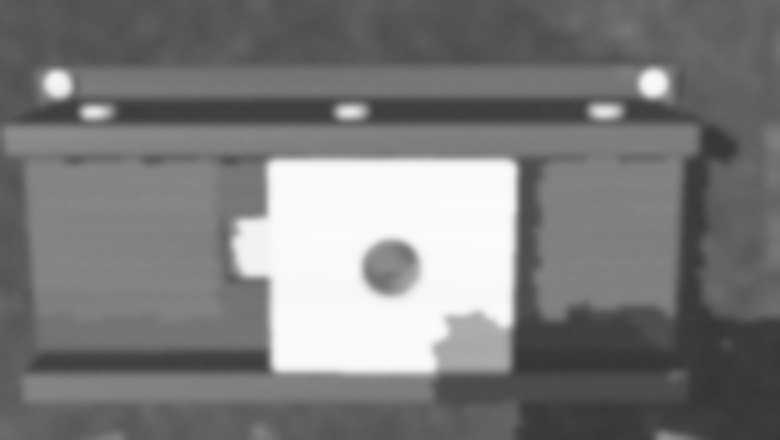

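The stack's hole is at crop (391,268) and the plates are flush and flat. Next I go above the pin stand with the gripper half open.

Call:
drive_tool:
  deltas: "-5 1.1 -7.8 0 0 0 0.3;-52.7 11.7 -7.8 0 0 0 0.1;-52.7 11.7 -7.8 0 0 0 0.1;-52.7 11.7 -7.8 0 0 0 0.1;-52.7 11.7 -7.8 0 0 0 0.1;-52.7 11.7 -7.8 0 0 0 0.1;-52.7 11.7 -7.8 0 0 0 0.1;-52.7 11.7 -7.8 0 0 0 0.1;-52.7 11.7 -7.8 0 0 0 0.1;-52.7 11.7 -7.8 0 0 0 0.1;-52.7 11.7 -7.8 0 0 0 0.1;-52.7 11.7 -7.8 0 0 0 0.1;-52.7 11.7 0 0 0 0 0.1;-52.7 11.7 0 0 0 0 0.1;-52.7 11.7 0 0 0 0 0.1"

```text
time: 10.7
eef_pos: [0.5451, -0.2223, 0.1974]
tool_rot: [-2.33, -2.095, 0.005]
wrist_force: [0.1, -0.1, -0.1]
finger_gap: 0.547
grasp_force: 0.0
```

```bash
python3 - <<'E'
from h import *
c=load('w3.png');P=lambda u,v,z:px2w(c,225+u/4,160+v/4,z)
print('stackhole',P(391,268,.061))
c=cap('wrist','w4.png');s=r.observe();print(s['eef_pos'],s['joints'],s['time'])
u,v=w2px(c,[.547,-.2235,.088]);print(u,v);x0=int(max(0,min(540,u-50)));y0=int(max(0,min(380,v-50)))
print(x0,y0);cv2.imwrite('pics/w4c.png',cv2.resize(cv2.imread('pics/w4.png')[y0:y0+100,x0:x0+100],None,fx=5,fy=5,interpolation=cv2.INTER_CUBIC))
E
```

```text
stackhole [0.48664514 0.31352567 0.061     ]
[ 0.54625015 -0.22264154  0.20073137] [-4.49135954e-01  4.01335807e-01  1.41471190e+00  5.63653432e-05
  1.32992001e+00 -3.43551698e-01] 10.75
325.9763582543334 238.2274979675432
275 188
```

View pics/w4c.png

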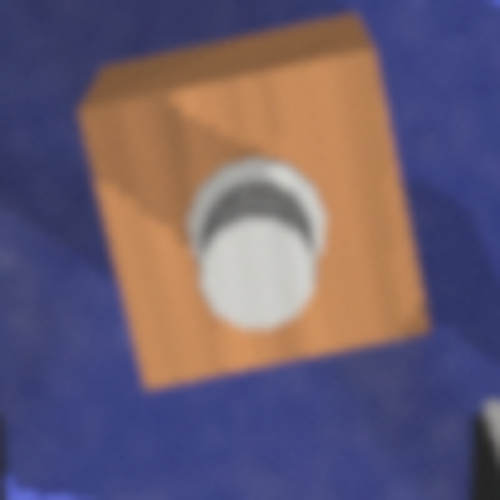

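The pin in its stand is near the image centre, with its head top at crop (257,272) and collar at about (257,225).

```bash
python3 - <<'E'
from h import *
c=load('w4.png');P=lambda u,v,z:px2w(c,275+u/5,188+v/5,z)
h=P(257,272,.088);k=P(257,226,.056);print(h,k)
m=(h+k)/2
go([m[0],m[1],.066],-6)
E
```

```text
[ 0.54698103 -0.22716314  0.088     ] [ 0.54707087 -0.227362    0.056     ]
d [-0.47  0.18 13.47] [-0.23 -0.09 -0.05]
```

Call:
drive_tool:
  deltas: "-0.4 0 3 0 0 0 0;-0.4 0 7 0 0 0 0;-0.4 0 9.5 0 0 0 0;-0.4 0 11 0 0 0 0;-0.4 0 12 0 0 0 0;-0.4 0 13 0 0 0 0;-0.4 0 13.5 0 0 0 0;-0.4 0 13.5 0 0 0 0;-0.4 0 13.5 0 0 0 0"

```text
time: 11.65
eef_pos: [0.5468, -0.2275, 0.0682]
tool_rot: [2.335, 2.1, 0.001]
wrist_force: [0.7, -0.2, 0.1]
finger_gap: 0.503
grasp_force: 0.0
```

Call:
drive_tool:
  deltas: "0 0 0 0 0 0 -0.2;0 0 0 0 0 0 -0.35;0 0 0 0 0 0 -0.45;0 0 0 0 0 0 -0.5;0 0 0 0 0 0 -0.55;0 0 0 0 0 0 -0.6;0 0 0 0 0 0 -0.8;0 0 0 0 0 0 -1;0 0 0 0 0 0 -1;0 0 0 0 0 0 -1"

```text
time: 12.65
eef_pos: [0.5466, -0.2274, 0.0675]
tool_rot: [2.336, 2.101, 0.0]
wrist_force: [1.4, -1.1, 0.8]
finger_gap: 0.206
grasp_force: 30.0
```

Call:
drive_tool:
  deltas: "0 0 -1 0 0 0 -1;0 0 -3 0 0 0 -1;0 0 -6 0 0 0 -1;0 0 -10 0 0 0 -1;0 0 -15 0 0 0 -1;0 0 -19 0 0 0 -1;0 0 -21 0 0 0 -1;0 0 -21 0 0 0 -1;0 0 -21 0 0 0 -1;0 0 -21 0 0 0 -1"

```text
time: 13.65
eef_pos: [0.546, -0.2271, 0.2755]
tool_rot: [-2.334, -2.099, 0.002]
wrist_force: [0.5, -1.7, -1.8]
finger_gap: 0.205
grasp_force: 30.0
```

```bash
python3 - <<'E'
from h import *
s=r.observe();print(s['eef_pos'],s['wrist_force'],s['time'])
go([.4866,.3134,.28],-6)
E
```

```text
[ 0.54598363 -0.22713095  0.27554188] [ 0.47099301 -1.67939021 -1.82414295] 13.65
d [ 53.12 -11.62  -0.36] [-0.17 -0.06 -0.07]
```

Call:
drive_tool:
  deltas: "4 -0.9 0 0 0 0 -1;53.1 -11.6 0 0 0 0 -1;53.1 -11.6 0 0 0 0 -1;53.1 -11.6 0 0 0 0 -1;53.1 -11.6 0 0 0 0 -1;53.1 -11.6 0 0 0 0 -1;53.1 -11.6 0 0 0 0 -1;53.1 -11.6 0 0 0 0 -1;53.1 -11.6 0 0 0 0 -1;53.1 -11.6 0 0 0 0 -1;53.1 -11.6 0 0 0 0 -1;53.1 -11.6 0 0 0 0 -1;53.1 -11.6 0 0 0 0 -1;53.1 -11.6 8 0 0 0 -1;53.1 -11.6 12 0 0 0 -1;53.1 -11.6 13.5 0 0 0 -1;53.1 -11.6 13.5 0 0 0 -1;53.1 -11.6 13.5 0 0 0 -1;53.1 -11.6 13.5 0 0 0 -1;53.1 -11.6 13.5 0 0 0 -1"

```text
time: 15.65
eef_pos: [0.4881, 0.3131, 0.1446]
tool_rot: [2.336, 2.1, 0.005]
wrist_force: [-0.2, -0.2, -2.4]
finger_gap: 0.209
grasp_force: 30.0
```

```bash
python3 - <<'E'
from h import *
c=cap('wrist','w5.png');s=r.observe();print(s['eef_pos'],s['wrist_force'],s['time'])
go([.4866,.3134,.14],-6)
u,v=w2px(c,[.4866,.3134,.07]);x0=int(u-60);y0=int(min(360,v-60));print(u,v,x0,y0)
cv2.imwrite('pics/w5c.png',cv2.resize(cv2.imread('pics/w5.png')[y0:y0+120,x0:x0+120],None,fx=4,fy=4,interpolation=cv2.INTER_CUBIC))
E
```

```text
[0.48790339 0.31306535 0.14417017] [-0.2212831  -0.07113669 -1.77619791] 15.7
d [ 0.02 -0.13  0.42] [ 0.13 -0.08 -0.08]
320.24930650817237 248.80403124528667 260 188
```

View pics/w5c.png

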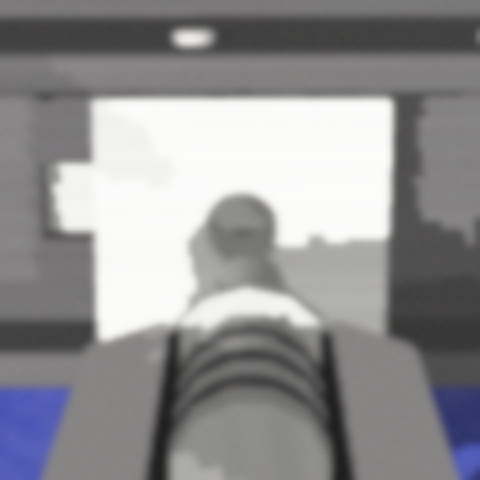

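The hole's rim shows at crop (242,222) with the pin tip just above it; the pin needs about 1 mm toward -tool y. I'll descend slowly.

Call:
drive_tool:
  deltas: "0 -0.1 0.4 0 0 0 -1;0 -0.1 1 0 0 0 -1;0 -0.1 1.4 0 0 0 -1;0 -0.1 1.7 0 0 0 -1;0 -0.1 2 0 0 0 -1;0 -0.1 2.3 0 0 0 -1;0 -0.1 2.6 0 0 0 -1;0 -0.1 2.8 0 0 0 -1;0 -0.1 2.8 0 0 0 -1;0 -0.1 2.8 0 0 0 -1"

```text
time: 16.7
eef_pos: [0.4863, 0.313, 0.1145]
tool_rot: [2.336, 2.101, 0.0]
wrist_force: [0.0, -0.0, -0.9]
finger_gap: 0.209
grasp_force: 30.0
```

Call:
drive_tool:
  deltas: "0 0 0.3 0 0 0 -1;0 0 0.6 0 0 0 -1;0 0 0.9 0 0 0 -1;0 0 1.2 0 0 0 -1;0 0 1.5 0 0 0 -1;0 0 1.5 0 0 0 -1;0 0 1.5 0 0 0 -1"

```text
time: 17.4
eef_pos: [0.4863, 0.313, 0.0994]
tool_rot: [-2.336, -2.101, 0.0]
wrist_force: [-0.2, 0.1, -1.0]
finger_gap: 0.209
grasp_force: 30.0
```

Call:
drive_tool:
  deltas: "0 0 0.2 0 0 0 -1;0 0 0.4 0 0 0 -1;0 0 0.6 0 0 0 -1;0 0 0.6 0 0 0 -1;0 0 0.6 0 0 0 -1"

```text
time: 17.9
eef_pos: [0.4864, 0.3131, 0.0937]
tool_rot: [2.336, 2.101, 0.0]
wrist_force: [-0.5, 0.7, 3.1]
finger_gap: 0.208
grasp_force: 30.0
```

Touch at the expected height, about 5 N. Now I feel along the slot.

Call:
drive_tool:
  deltas: "0 0.05 0.1 0 0 0 -1;0 0.1 0.1 0 0 0 -1;0 0.15 0.1 0 0 0 -1;0 0.2 0.1 0 0 0 -1;0 0.25 0.1 0 0 0 -1;0 0.3 0.1 0 0 0 -1;0 0.3 0.1 0 0 0 -1"

```text
time: 18.6
eef_pos: [0.4889, 0.3128, 0.0924]
tool_rot: [-2.335, -2.1, 0.001]
wrist_force: [-6.0, 1.1, 5.1]
finger_gap: 0.204
grasp_force: 30.0
```

Call:
drive_tool:
  deltas: "0 0.05 0 0 0 0 -1;0 0.1 0 0 0 0 -1;0 0.15 0 0 0 0 -1;0 0.2 0 0 0 0 -1;0 0.2 0 0 0 0 -1"

```text
time: 19.1
eef_pos: [0.4912, 0.3125, 0.0922]
tool_rot: [-2.336, -2.101, 0.0]
wrist_force: [-1.3, 1.0, -0.3]
finger_gap: 0.205
grasp_force: 30.0
```

Call:
drive_tool:
  deltas: "0 0.05 0 0 0 0 -1;0 0.1 0 0 0 0 -1;0 0.15 0 0 0 0 -1;0 0.2 0 0 0 0 -1;0 0.2 0 0 0 0 -1"

```text
time: 19.6
eef_pos: [0.4933, 0.3122, 0.0923]
tool_rot: [2.336, 2.101, -0.0]
wrist_force: [-2.6, 0.4, -1.9]
finger_gap: 0.205
grasp_force: 30.0
```

Call:
drive_tool:
  deltas: "0 0 0.1 0 0 0 -1;0 0 0.2 0 0 0 -1;0 0 0.3 0 0 0 -1;0 0 0.3 0 0 0 -1"

```text
time: 20.0
eef_pos: [0.4933, 0.3123, 0.0893]
tool_rot: [2.336, 2.101, 0.0]
wrist_force: [-1.2, 0.7, -2.2]
finger_gap: 0.202
grasp_force: 30.0
```

The tip has dropped into the nut's hole: z is free and fz shows only the pin's weight. I continue down gently.

Call:
drive_tool:
  deltas: "0 0.1 0 0 0 0 -1;0 0.1 0.1 0 0 0 -1;0 0.1 0.2 0 0 0 -1;0 0.1 0.3 0 0 0 -1;0 0.1 0.4 0 0 0 -1;0 0.1 0.4 0 0 0 -1"

```text
time: 20.6
eef_pos: [0.4943, 0.3121, 0.0853]
tool_rot: [2.336, 2.101, -0.0]
wrist_force: [-1.1, 1.1, -1.7]
finger_gap: 0.206
grasp_force: 30.0
```

Call:
drive_tool:
  deltas: "0 0 0.1 0 0 0 -1;0 0 0.2 0 0 0 -1;0 0 0.3 0 0 0 -1;0 0 0.3 0 0 0 -1"

```text
time: 21.0
eef_pos: [0.4942, 0.3121, 0.0823]
tool_rot: [2.336, 2.101, -0.0]
wrist_force: [-1.4, 1.1, -2.0]
finger_gap: 0.208
grasp_force: 30.0
```

Call:
drive_tool:
  deltas: "0 0 0.1 0 0 0 -1;0 0 0.2 0 0 0 -1;0 0 0.3 0 0 0 -1;0 0 0.4 0 0 0 -1;0 0 0.4 0 0 0 -1"

```text
time: 21.5
eef_pos: [0.4942, 0.3122, 0.0783]
tool_rot: [2.336, 2.101, -0.0]
wrist_force: [-1.1, 0.3, -2.0]
finger_gap: 0.206
grasp_force: 30.0
```

Call:
drive_tool:
  deltas: "0 0 0.05 0 0 0 -1;0 0 0.1 0 0 0 -1;0 0 0.15 0 0 0 -1;0 0 0.15 0 0 0 -1"

```text
time: 21.9
eef_pos: [0.4942, 0.3122, 0.0769]
tool_rot: [2.336, 2.101, -0.0]
wrist_force: [-1.5, 0.5, -2.6]
finger_gap: 0.208
grasp_force: 30.0
```

Call:
drive_tool:
  deltas: "0 0 0.03 0 0 0 -1;0 0 0.05 0 0 0 -1;0 0 0.05 0 0 0 -1"

```text
time: 22.2
eef_pos: [0.4943, 0.3122, 0.0765]
tool_rot: [2.336, 2.101, 0.0]
wrist_force: [-2.0, 0.5, 0.5]
finger_gap: 0.205
grasp_force: 30.0
```

Seated: the force went up 2.5 N at the collar height. I'll let go and rise.

Call:
drive_tool:
  deltas: "0 0 0 0 0 0 -0.55;0 0 0 0 0 0 -0.5;0 0 0 0 0 0 -0.4;0 0 0 0 0 0 -0.2;0 0 0 0 0 0 -0.1;0 0 0 0 0 0 -0.1;0 0 -1 0 0 0 -0.1;0 0 -3 0 0 0 -0.1;0 0 -6 0 0 0 -0.1;0 0 -11 0 0 0 -0.1;0 0 -12.5 0 0 0 -0.1;0 0 -12.5 0 0 0 -0.1;0 0 -12.5 0 0 0 -0.1"

```text
time: 23.5
eef_pos: [0.494, 0.3121, 0.201]
tool_rot: [-2.336, -2.101, 0.001]
wrist_force: [0.2, -0.3, -0.4]
finger_gap: 0.452
grasp_force: 0.0
```

```bash
python3 - <<'E'
from h import *
a=cap('wrist','w6.png');cap('scene','s6.png');print(r.observe()['eef_pos'],r.observe()['time'])
A=cv2.imread('pics/w6.png')[160:280,220:420];B=cv2.imread('pics/s6.png')[200:300,150:270]
cv2.imwrite('pics/f.png',np.vstack([cv2.resize(A,(500,300),interpolation=3),cv2.resize(B,(500,300),interpolation=3)]))
E
```

```text
[0.49374122 0.31190887 0.20002715] 23.6
```

View pics/f.png

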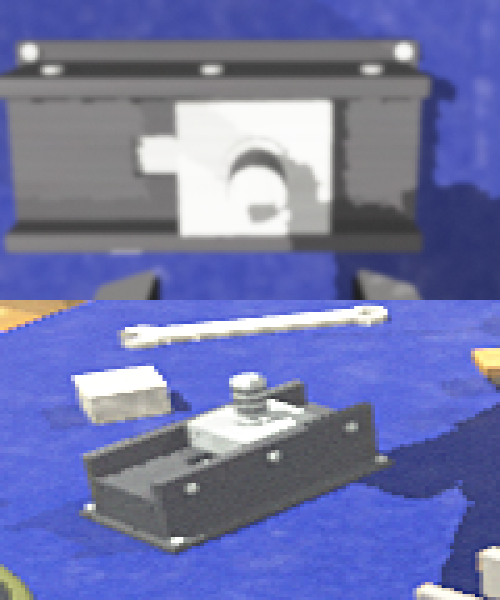

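The pin stands upright with its collar on the top plate, around (257,185) in the upper crop and (248,400) in the lower one. The plates lie flat, the gripper is clear and the neighbouring block is undisturbed. I'm handing in.

```bash
python3 -c "
from cell import r
print(r.job_done())"
```

```text
the job is handed in; nothing more can be done
None
```

The job is handed in at about 24 s: the three plates are in line and flat in the rail, and the pin is let go, upright, through all three and the nut with its collar on the top plate; readings between moves never showed more than about 7 N of push (I also saw the nut's hole in an image and used that to shorten the feel along the slot).

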